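# Gauge a guide strip with a ratchet-thimble bench micrometer

### The arm

A 6-joint arm with a two-finger parallel gripper is mounted at the origin on the work surface. World frame = base frame: x ahead of the robot, y to its left, z up, the work surface at z = 0. Lengths are in m, angles in rad, forces in N, time in s.
With the tool pointing down it reaches from about 0.35 to 0.775 m from the base axis. Payload 7.3 kg.
Tool frame: the origin (TCP) lies at the very end of the fingers, on their centre line; the grasp point (between the pads) lies 19 mm behind it (robot.pinch_z is the distance from the TCP to the grasp point, in m); z points along the fingers, y is the line along which they close (so a half turn about z gives the same grasp; the last joint's range is limited). The gripper opens to 92 mm and grips with 3 to 60 N. Pads are 19 mm wide; open, the fingers measure 130 mm over their backs; the gripper's body (75 mm by 190 mm) begins 47 mm behind the grasp point.
Start: joints at [1.176, 0.342, 1.524, -0, 1.275, -0.146], TCP at [0.129, 0.509, 0.227] pointing down, gripper open.
Joint ranges: [-2.53, 2.53], [-0.77, 2.02], [0.04, 2.7], [-1, 4.14], [0.28, 2.66], [-3.11, 3.11]. Speed limits (rad/s): [2.57, 2.57, 3.14, 3.14, 3.14, 3.14].

### API

Orientations are given as [roll, pitch, yaw] about the fixed x, y, z axes, in that order (R = Rz(yaw) Ry(pitch) Rx(roll)).
In Python, from cell import robot gives the robot as it stands.
- The arm moves only by the tool move_arm, never from a script. Its argument "motion" is a list of rows, each a list of 6 numbers: the shift along the tool's x, y, z in units of 0.1 m (1.0 is 0.1 m), then the turn, a rotation vector about the tool's x, y, z in units of pi rad (1.0 is pi rad). In form: [[dx, dy, dz, rx, ry, rz], ...]. A call has 1 to 12 rows; each row is the pose to reach, as a shift and turn from the pose commanded when the call began, along the tool's axes at that moment, turning the shorter way round; what a row does not reach only later rows make up. A row lasts 1/8 s, in which the tool goes at most 62.5 mm and 10.7 degrees, less where a joint would pass 70% of its speed; a pose out of reach is approached as far as the arm can. A call with a number of a shift or a turn outside -1 to 1 is refused whole. A call with a gripper value outside its range is refused whole. "fingers" is the opening, from -1 (shut) to 1 (fully open), set as the call begins (left out, the last holds). The fingers move at their own pace and stop on an object; "newtons" is the grip in N (left out, the last holds). Time passes only in rows, so rows that repeat a pose let the fingers close. It gives the time, the measured TCP pose, the force, the opening and the grip force at its end, in the units of the state.
- robot.observe(): the state, without advancing time (a new reading comes with each control period).
- robot.read_camera(name): name is "scene" or "side" or "wrist"; returns a dict with "image" (420x560x3 uint8, red, green, blue), "range_z" (420x560 float32, m along the optical axis (not along the pixel's ray), 0 where there is no reading), "vfov" (degrees; the focal length in pixels is half the picture's height over the tangent of half this angle, whatever the lens; pixels are square), "cx", "cy" (the principal point, pixels), "extrinsics" (4x4, takes a point from camera to world coordinates); the wrist camera has in their place "hand_eye" (4x4, takes a point from camera to tool coordinates, whose origin is the TCP and whose axes are the flange's). Camera axes: x right, y up, looking along -z (the intrinsics and any distortion apply to the point x, -y, -z); pixel columns grow to the right and rows downward; lengths in m; the calibration is good to about 2 mm. A picture is of the moment at which its call begins: read the wrist's pose just before it.
- robot.hand_in(): hands the job in; it is judged then, once.
The state is a dict: "time": time; "qpos": joint angles; "qvel": joint speeds; "joint_efforts": joint torques, N m; "tool_pos": TCP position; "tool_rot": TCP orientation; "contact_force": force on the tool from outside, world axes, zero at the start; "torque": the same for the moment, N m; "opening": finger opening in m; "grip_force": force on a finger pad.
Only numpy, scipy, OpenCV 4.12 (cv2) and the standard library are available. Lean on these libraries where they do the work, as an engineer would, in place of code of your own. Each camera call takes 0.05 s, during which the arm holds its last target. There are 200 camera calls.

### The job

Clamp the long aluminium guide strip in the bench micrometer for a thickness reading: lay it flat on the anvil table, centred and straight, and slide it gently in under the spindle until its end is flush against the low fence at the back. Then turn the ratchet thimble clockwise (seen from above) to run the spindle down until the ratchet slips on the strip; let it slip by about an eighth of a turn, in any case less than a quarter. Leave the strip clamped, hands off, and do not disturb the other things on the bench.

Things in the scene. Friction and masses are not known exactly. Their poses are not given: they have to be found in the camera images.
- strip_mid (a point): centre of the long guide strip, a loose plain aluminium bar 110 (x) x 24 (y) x 12 (z) mm, about 90 g, with two screw holes, lying flat on the bench; this point is half-way up, 6 mm above its underside; x runs along its length. Either end may go to the fence. The similar bar of only 62 mm with a slot is not wanted.
- anvil_spot (a point): point on the micrometer's steel anvil table straight below the spindle axis, 45 mm above the bench. x points in, to the fence; z up. The table is flat from 120 mm before this point to 25 mm behind it, 60 mm wide. The strip is home with its centre at x = -39 mm, y = 0 here. The 8 mm spindle hangs 14 to 19 mm above this point at the start.
- fence: the low fence: a steel bar across the anvil table, 50 mm wide, 8 mm deep, 5 mm high; origin at the centre of its underside. Its near face, where the strip's end goes, is 16 mm behind anvil_spot.
- stand: the micrometer stand, heavy, does not move; origin on the bench under the spindle axis, x to the back. Grey base 130 mm before to 100 mm behind, 110 mm wide, 22 mm high. Arm that holds the spindle: 78 to 106 mm above the bench, reaching 19 mm before the axis, so the strip is brought in from the front, not from above. Column 74 mm behind the axis, up to 116 mm high.
- thimble_mid (a point): centre of the ratchet thimble: a knurled upright cylinder 24 mm in diameter, 40 mm tall (20 mm above and below this point), the highest part, on an 18 mm sleeve; its height does not change. Clockwise from above drives the non-rotating spindle down 10 mm a turn. Some 2 to 5 rad are needed, in one or several grasps; it stays where it is let go, and the strip stays clamped.
- thimble_top (a point): centre of the thimble's top end. Behaviour: free, it turns with about 0.025 N m; once on the strip the torque rises over some 0.5 rad to about 0.065 N m (25 N on the strip), where the ratchet slips smoothly at that torque: the thimble goes on, the spindle stands still. A line on the rim and a dot on the end screw inside it stand together until then; the angle between them is the slip.
- short_strip: bystander: a shorter aluminium strip, 62 x 24 x 12 mm, with one slot, lying flat; origin at the centre of its underside
- tube_rack: bystander: a red sample rack with capped tubes, 105 x 245 x 62 mm (100 mm with tubes); origin under its centre
Things that resemble listed ones, but are neither listed nor needed, are in the scene too. Leave any green or purple look-alike of the part that bears strip_mid alone.

How it is judged:
On the way, in this order (a step that is already met when the one before it is completed fails the run):
1. the strip lies flat on the anvil table under the spindle, straight, centred and against the fence (x of strip_mid in the frame of anvil_spot between -0.0415 and -0.035 m and y of strip_mid in the frame of anvil_spot between -0.007 and 0.007 m and z of strip_mid in the frame of anvil_spot between 0.0035 and 0.0085 m and angle between the x axis of strip_mid and the x axis of anvil_spot, either way round below 0.08 rad), for 0.2 s.
2. the spindle is run down on it until the ratchet has slipped by 0.25 rad or more (all of step 1 and contact force between spindle_tip and strip above 8 N and distance between index_line and end_dot above 0.00497 m), for 0.1 s.
At the end, for the whole second after the job is handed in: The strip lies flat on the anvil, its end within 2.5 mm of the fence, centred within 7 mm, straight within 0.08 rad; the spindle presses on it with more than 8 N and the ratchet has slipped by 0.25 to 1.75 rad (line and dot 4.97 to 10.33 mm apart) (all of step 2); the robot touches nothing.
It fails at once if the ratchet is slipped by more than 1.75 rad (over a quarter turn) (distance between index_line and end_dot above 0.01033 m).
It fails at once if the strip is rammed against the fence with over 35 N (contact force between fence_bar and strip above 35 N).
It fails at once if the spindle is forced against the strip with over 40 N (contact force between spindle_tip and strip above 40 N).
It fails at once if a bystander is moved by more than 30 mm (distance of any of short_strip, screwdriver_c0, screw_tray_c0, tube_rack, diluent_bottle_c0, gel_bottle_c0, reagent_bottle_c0 from where it was at the start of the episode above 0.03 m).
It also fails if it takes over 72 s, if anything falls off the work surface, if the arm or the gripper's body presses on something with over 40 N, if the wrist force passes 120 N, or if a joint passes its speed limit or range.

## Working session

There is one attempt and no reset: what is moved stays moved. The work goes in short steps, Python scripts to look and compute and a tool call to move; the robot and the scene stay as the last step left them, time stands still between calls to the robot, and variables do not carry over. Pictures are saved under pics/ and viewed, at most 10 in all, crops included, and the job is handed in when it is done.

Besides the shell and the picture viewer there is one more tool, called in YAML: its name, and indented under it one key for each argument. move_arm: Moves the arm, as the interface text tells. Shifts and turns lie within -1 to 1; 1 stands for 0.1 m of shift or pi rad of turn. Its arguments: {"type":"object","properties":{"motion":{"type":"array"},"fingers":{"type":"number"},"newtons":{"type":"number"}},"required":["motion"]}

```bash
mkdir -p pics; ls; cat > h.py <<'E'
import numpy as np, cv2
from scipy.spatial.transform import Rotation as R
from cell import robot
def shot(name):
    s=robot.observe(); c=robot.read_camera(name)
    if name=="wrist":
        T=np.eye(4);T[:3,:3]=R.from_euler('xyz',s['tool_rot']).as_matrix();T[:3,3]=s['tool_pos']
        E=T@np.array(c['hand_eye'])
    else: E=np.array(c['extrinsics'])
    h,w=c['range_z'].shape; f=h/2/np.tan(np.radians(c['vfov'])/2)
    v,u=np.mgrid[:h,:w]; z=c['range_z']
    P=np.stack([(u-c['cx'])/f*z,-(v-c['cy'])/f*z,-z],-1)
    W=P@E[:3,:3].T+E[:3,3]; W[z==0]=np.nan
    np.savez(name+'.npz',W=W,E=E,f=f,img=c['image'],cx=c['cx'],cy=c['cy'])
    return c,W,E,f
def save(n,img): cv2.imwrite('pics/'+n+'.png',cv2.cvtColor(np.ascontiguousarray(img),cv2.COLOR_RGB2BGR))
E
python3 - <<'E'
from h import *
print(robot.observe())
for n in("scene","side"):
    c,W,E,f=shot(n); save(n,c['image']); print(n,f,E.round(3).tolist(),[k for k in c])
E
```

```text
pics
{'time': 0.0, 'qpos': array([ 1.17597455e+00,  3.42704877e-01,  1.52501390e+00, -1.35908857e-05,
        1.27535554e+00, -1.46019091e-01]), 'qvel': array([-0.00054893, -0.00121026, -0.00197837, -0.00106796, -0.00012283,
        0.00055457]), 'joint_efforts': array([ 1.20613977e-04, -4.31247103e+01, -2.44214165e+01,  7.18348590e-02,
        5.60313673e-02, -1.62946899e-04]), 'tool_pos': array([0.12911726, 0.50846931, 0.22605529]), 'tool_rot': array([-3.14012487e+00, -2.02724970e-04,  2.89279379e+00]), 'contact_force': array([-0.61467313, -0.18853288,  0.81050864]), 'torque': array([-0.02907145,  0.04258403, -0.0307398 ]), 'grip_force': 0.0, 'opening': 0.09201339869559973}
scene 381.637743644447 [[0.794, -0.341, 0.503, 1.085], [0.607, 0.43, -0.668, -0.646], [0.012, 0.836, 0.548, 0.714], [0.0, 0.0, 0.0, 1.0]] ['image', 'range_z', 'vfov', 'cx', 'cy', 'extrinsics']
side 522.6517850065834 [[0.719, 0.542, -0.436, -0.047], [-0.695, 0.563, -0.447, -0.61], [0.004, 0.624, 0.781, 1.273], [0.0, 0.0, 0.0, 1.0]] ['image', 'range_z', 'vfov', 'cx', 'cy', 'extrinsics']
```

View pics/scene.png

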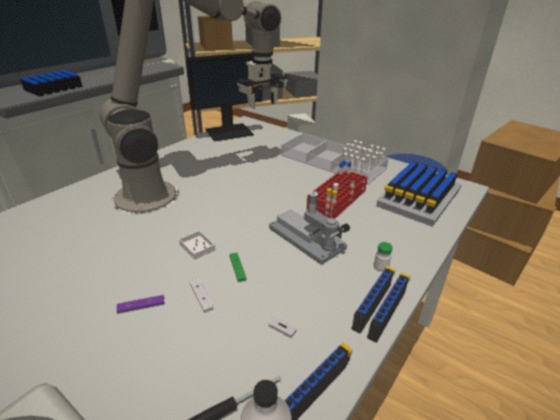

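View pics/side.png

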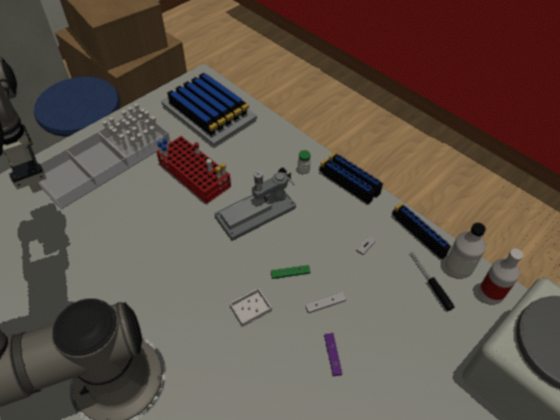

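The side view shows the bars. (326,303) is long and aluminium with two holes, which fits. (367,245) is the short slotted bar, and green (290,271) and purple (333,354) are look-alikes. The micrometer is at about (256,205). I'll confirm with an enlarged crop and measure.

```bash
python3 - <<'E'
from h import *
d=np.load('side.npz'); s=np.load('scene.npz')
a=cv2.resize(d['img'][155:245,205:305],(400,360),interpolation=cv2.INTER_CUBIC)
b=cv2.resize(d['img'][235:325,290:390],(400,360),interpolation=cv2.INTER_CUBIC)
e=cv2.resize(s['img'][180:270,262:362],(400,240),interpolation=cv2.INTER_CUBIC)
g=cv2.resize(s['img'][270:340,180:300],(400,240),interpolation=cv2.INTER_CUBIC)
save('crop1',np.vstack([np.hstack([a,b]),np.hstack([e,g])]))
W=d['W']
def cl(u0,u1,v0,v1,z0,z1):
    Q=W[v0:v1,u0:u1].reshape(-1,3); Q=Q[(Q[:,2]>z0)&(Q[:,2]<z1)]; return Q
for nm,box,z in(('strip',(300,352,288,318),(.006,.02)),('short',(352,380,232,258),(.006,.02)),('table',(205,305,155,245),(.038,.05)),('base',(205,305,155,245),(.016,.028)),('arm',(240,305,155,215),(.095,.112)),('top',(240,305,155,215),(.125,.25))):
    Q=cl(*box,*z)
    if len(Q)<5: print(nm,len(Q)); continue
    r=cv2.minAreaRect((Q[:,:2]*1000).astype(np.float32)); print(nm,len(Q),np.round(r[0],1),np.round(r[1],1),round(r[2],1),Q.mean(0).round(4),Q[:,2].max().round(4), Q[:,2].min().round(4))
print(W[(np.abs(W[...,2])<.02)][:,2].mean())
E
```

```text
strip 362 [ 523.8 -214.7] [ 77.4 130.4] 39.6 [ 0.5188 -0.2148  0.0113] 0.0193 0.006
short 157 [ 743.9 -174.6] [62.4 65. ] 36.6 [ 0.7396 -0.1689  0.0116] 0.0192 0.0062
table 825 [658.6 190.2] [174.8 333.9] 78.9 [0.5702 0.1562 0.0442] 0.05 0.0381
base 987 [651.6 180.2] [206.6 334.4] 76.9 [0.5864 0.132  0.0218] 0.0279 0.016
arm 397 [653.4 130.8] [ 66.9 134.4] 89.5 [0.6511 0.1349 0.1045] 0.1119 0.095
top 114 [605.2 145. ] [24.9 25.2] 21.3 [0.6041 0.1417 0.1556] 0.1734 0.1252
0.0003546447813307488
```

View pics/crop1.png

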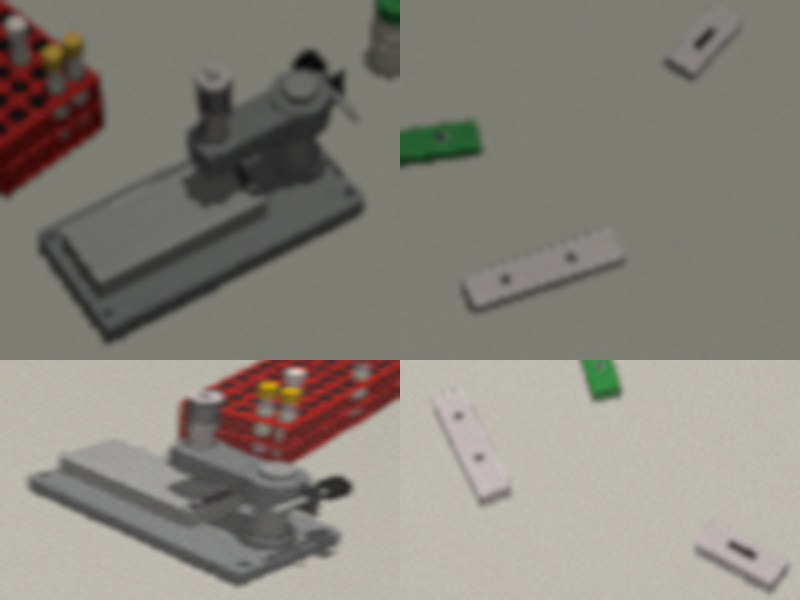

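The crop confirms it: crop panel 2 shows the long bar with two round holes (side px ~326,303), and the other bar is shorter and slotted. The thimble top is at side px ~(258,174), and the base corners are clear. Next I'll back-project these onto known planes.

```bash
cat >> h.py <<'E'
def bp(d,u,v,z):
    r=np.array([(u-d['cx'])/d['f'],-(v-d['cy'])/d['f'],-1.])@d['E'][:3,:3].T; o=d['E'][:3,3]
    return o+r*(z-o[2])/r[2]
def blob(d,u0,u1,v0,v1,thr,z):
    g=cv2.cvtColor(d['img'],cv2.COLOR_RGB2GRAY)
    m=np.zeros_like(g); m[v0:v1,u0:u1]=(g[v0:v1,u0:u1]>thr)
    n,l,st,_=cv2.connectedComponentsWithStats(m); k=1+st[1:,4].argmax()
    vs,us=np.nonzero(l==k); Q=np.array([bp(d,u,v,z)[:2]*1000 for u,v in zip(us,vs)],np.float32)
    return cv2.minAreaRect(Q),len(Q)
E
python3 - <<'E'
from h import *
d=np.load('side.npz'); g=cv2.cvtColor(d['img'],cv2.COLOR_RGB2GRAY)
print(g[303,300:352:3], g[290,310:330:5])
t=(int(g[303,326])+int(g[290,315]))//2; print(blob(d,300,352,285,318,t,.012),t)
for nm,u,v,z in(('tFL',220.5,213.75,.045),('tFR',230,227.5,.045),('tBR',271.5,206.5,.045),('bFL',215,214.5,.022),('bFR',232.5,240,.022),('bBR',295.5,206,.022)):
    print(nm,bp(d,u,v,z).round(4))
W=d['W'];Q=W[155:215,240:305].reshape(-1,3);Q=Q[Q[:,2]>.12];print(np.percentile(Q[:,2],[50,80,90,95]))
print(W[168:180:2,254:264:2,2].round(3))
for z in(.15,.16,.165,.17):print(z,bp(d,258.2,173.7,z).round(4))
E
```

```text
[124 125 124 130 136 123 131 133 135 137 130 106  84 101 119 124 124 124] [124 125 125 124]
(((520.2173461914062, -214.3501434326172), (21.394363403320312, 105.79495239257812), 66.19002532958984), 232) 130
tFL [0.4934 0.1886 0.045 ]
tFR [0.4806 0.1307 0.045 ]
tBR [0.6216 0.1036 0.045 ]
bFL [0.4897 0.2129 0.022 ]
bFR [0.4663 0.1053 0.022 ]
bBR [0.6884 0.0674 0.022 ]
[0.1575881  0.16815579 0.17061491 0.17174838]
[[ 0.003 -0.004 -0.004 -0.001  0.   ]
 [ 0.001 -0.001  0.007  0.006  0.003]
 [ 0.167    nan  0.169  0.168  0.005]
 [ 0.171  0.172  0.173  0.168  0.001]
 [ 0.166  0.168  0.169  0.164 -0.001]
 [ 0.159  0.165  0.162  0.162 -0.002]]
0.15 [0.6202 0.157  0.15  ]
0.16 [0.6143 0.1502 0.16  ]
0.165 [0.6113 0.1468 0.165 ]
0.17 [0.6084 0.1434 0.17  ]
```

move_arm:
  motion:
    - [-0.5, -0.3, -0.1, 0, 0, 0]
    - [-1, -0.63, -0.2, 0, 0, 0]
    - [-1, -0.63, -0.2, 0, 0, 0]
  fingers: 1

```text
time: 0.48
tool_pos: [0.213, 0.4211, 0.2473]
tool_rot: [3.141, 0.001, 2.888]
contact_force: [-0.2, 0.7, 0.4]
opening: 0.0914
grip_force: 0.0
```

move_arm:
  motion:
    - [-0.5, -0.3, -0.1, 0, 0, 0]
    - [-1, -0.63, -0.2, 0, 0, 0]
    - [-1, -0.63, -0.2, 0, 0, 0]

```text
time: 0.85
tool_pos: [0.2942, 0.3359, 0.2671]
tool_rot: [3.141, 0.001, 2.888]
contact_force: [-0.9, 0.5, -0.1]
opening: 0.0919
grip_force: 0.0
```

move_arm:
  motion:
    - [-0.5, -0.3, -0.1, 0, 0, 0]
    - [-1, -0.63, -0.2, 0, 0, 0]
    - [-1, -0.63, -0.2, 0, 0, 0]

```text
time: 1.23
tool_pos: [0.3752, 0.2507, 0.2867]
tool_rot: [3.141, 0.0, 2.889]
contact_force: [-1.0, 0.3, -0.2]
opening: 0.092
grip_force: 0.0
```

move_arm:
  motion:
    - [-0.5, -0.3, -0.1, 0, 0, -0.02]
    - [-1, -0.63, -0.2, 0, 0, -0.02]
    - [-1, -0.63, -0.2, 0, 0, -0.02]

```text
time: 1.6
tool_pos: [0.4563, 0.1657, 0.3062]
tool_rot: [3.141, -0.0, 2.953]
contact_force: [-0.7, 1.1, -0.3]
opening: 0.0916
grip_force: 0.0
```

```bash
python3 - <<'E'
from h import *
c,W,E,f=shot('wrist'); print(E.round(3).tolist(),f); save('w1',c['image'])
print(robot.observe()['qpos'].round(3))
E
```

```text
[[0.188, -0.944, -0.271, 0.382], [0.982, 0.181, 0.051, 0.179], [0.001, -0.276, 0.961, 0.465], [0.0, 0.0, 0.0, 1.0]] 372.14379743322445
[ 1.930e-01  2.150e-01  1.481e+00  1.000e-03  1.447e+00 -1.191e+00]
```

View pics/w1.png

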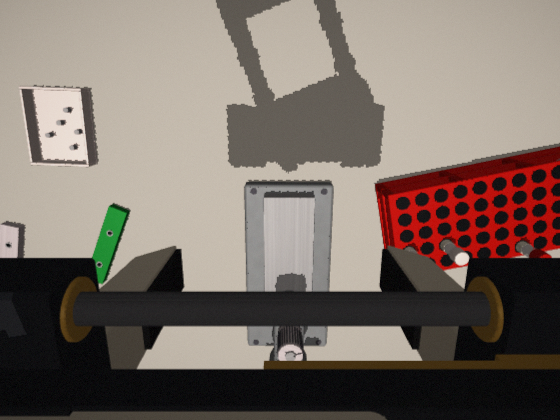

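The wrist view shows the stand: base front corners at (246,182) and (332,182), table front edge (264–313,196), and thimble top around (290,355).

```bash
python3 - <<'E'
from h import *
d=np.load('wrist.npz');W=d['W']
for nm,u,v,z in(('bFL',246,182.5,.022),('bFR',332,182.5,.022),('bBL',248,345,.022),('bBR',328,345,.022),('tFL',264,196.5,.045),('tFR',313.5,196.5,.045),('tL280',264,270,.045),('tR280',313.5,270,.045),('th',290,355,.172)):
    print(nm,bp(d,u,v,z).round(4),W[int(v)+4,min(int(u),560)].round(4))
Q=W[335:369,265:315].reshape(-1,3);Q=Q[Q[:,2]>.16];print(len(Q),np.percentile(Q[:,2],[10,50,90]),Q.mean(0),np.nanmin(Q,0),np.nanmax(Q,0))
print('table z',np.nanmedian(W[205:265,270:305,2]),'bench',np.nanmedian(W[100:160,100:200,2]))
# sub-pixel base/table edges from depth
pts=[]
for lo,hi in((.012,.030),(.038,.052)):
    m=(W[...,2]>lo)&(W[...,2]<hi);m[:,:240]=0;m[:,340:]=0;m[290:]=0;m[:178]=0
    P=W[m][:,:2];r=cv2.minAreaRect((P*1000).astype(np.float32));print(r)
E
```

```text
bFL [0.4686 0.1194 0.022 ] [0.4728 0.1185 0.0219]
bFR [0.4882 0.222  0.022 ] [0.4929 0.2215 0.0203]
bBL [0.6936 0.0731 0.022 ] [7.153e-01 6.650e-02 6.000e-04]
bBR [0.7145 0.1819 0.022 ] [0.7361 0.181  0.0021]
tFL [0.4843 0.1395 0.045 ] [0.4878 0.1389 0.0474]
tFR [0.4951 0.1961 0.045 ] [0.4988 0.1948 0.0463]
tL280 [0.5759 0.1208 0.045 ] [0.5821 0.1194 0.0432]
tR280 [0.5874 0.1807 0.045 ] [0.6031 0.1793 0.0241]
th [0.606  0.1449 0.172 ] [0.6105 0.1441 0.1718]
915 [0.16531662 0.17109087 0.40010294] [0.53012512 0.1565539  0.26875985] [0.43307115 0.13242735 0.16006847] [0.61534503 0.17613618 0.40158549]
table z 0.045523224342920915 bench 0.0005304793225551219
((550.4094848632812, 156.28744506835938), (110.20699310302734, 142.51919555664062), 78.91146087646484)
((548.8797607421875, 156.54786682128906), (60.069541931152344, 119.2043685913086), 78.86447143554688)
```

move_arm:
  motion:
    - [-0.18, -0.45, 0, 0, 0, 0]
    - [-0.35, -0.86, 0, 0, 0, 0]
    - [-0.35, -0.86, 0, 0, 0, 0]

```text
time: 2.02
tool_pos: [0.4727, 0.0756, 0.3061]
tool_rot: [3.141, -0.002, 2.955]
contact_force: [0.1, 1.0, -0.4]
opening: 0.0914
grip_force: 0.0
```

move_arm:
  motion:
    - [-0.18, -0.45, 0, 0, 0, 0]
    - [-0.35, -0.86, 0, 0, 0, 0]
    - [-0.35, -0.86, 0, 0, 0, 0]

```text
time: 2.4
tool_pos: [0.4918, -0.0152, 0.3061]
tool_rot: [3.141, -0.001, 2.955]
contact_force: [-0.4, 0.6, -0.3]
opening: 0.0918
grip_force: 0.0
```

move_arm:
  motion:
    - [-0.18, -0.45, 0, 0, 0, 0]
    - [-0.35, -0.86, 0, 0, 0, 0]
    - [-0.35, -0.86, 0, 0, 0, 0]

```text
time: 2.78
tool_pos: [0.5107, -0.106, 0.306]
tool_rot: [3.141, -0.001, 2.955]
contact_force: [-0.6, 1.3, 0.0]
opening: 0.0918
grip_force: 0.0
```

move_arm:
  motion:
    - [-0.18, -0.45, 0, 0, 0, 0.04]
    - [-0.35, -0.86, 0, 0, 0, 0.072]
    - [-0.35, -0.86, 0, 0, 0, 0.072]
    - [-0.35, -0.86, 0, 0, 0, 0.072]

```text
time: 3.28
tool_pos: [0.5291, -0.195, 0.3066]
tool_rot: [3.14, -0.001, 2.732]
contact_force: [-0.3, -0.6, 0.6]
opening: 0.0914
grip_force: 0.0
```

```bash
python3 - <<'E'
from h import *
c,W,E,f=shot('wrist'); save('w2',c['image'])
d=np.load('wrist.npz')
m=(W[...,2]>.007)&(W[...,2]<.018);m=m.astype(np.uint8);m[255:]=0
n,l,st,ce=cv2.connectedComponentsWithStats(m)
for k in range(1,n):
    if st[k,4]>400:
        vs,us=np.nonzero(l==k);Q=np.array([bp(d,u,v,.012)[:2]*1000 for u,v in zip(us,vs)],np.float32)
        print(st[k],cv2.minAreaRect(Q), c['image'][vs,us].mean(0).round())
E
```

```text
[ 517    2   16  200 1185] ((583.6744995117188, 93.95175170898438), (9.618663787841797, 230.93809509277344), 78.89122009277344) [36. 36. 35.]
[ 346   69   43   97 1993] ((518.6090087890625, -81.05986022949219), (25.154529571533203, 109.86587524414062), 55.2418327331543) [25. 84. 35.]
[  99  109   95   40 1934] ((425.6020202636719, -325.9270935058594), (110.95840454101562, 24.668222427368164), 53.949745178222656) [114.  52. 136.]
[ 253  117   21   90 1734] ((518.8059692382812, -214.87391662597656), (24.04726219177246, 109.61641693115234), 66.18879699707031) [159. 150. 149.]
```

View pics/w2.png

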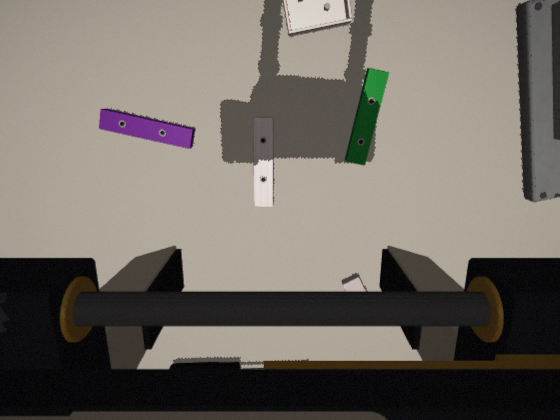

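The strip is at wrist px (263,162), 24.0 x 109.6 mm, which matches. I'll grasp it 30 mm towards its near end.

move_arm:
  motion:
    - [0.15, -0.1, 0.5, 0, 0, 0]
    - [0.31, -0.22, 1, 0, 0, 0.002]
    - [0.31, -0.22, 1, 0, 0, 0.002]

```text
time: 3.7
tool_pos: [0.4888, -0.2026, 0.204]
tool_rot: [3.14, -0.009, 2.724]
contact_force: [1.6, -0.1, -0.0]
opening: 0.0918
grip_force: 0.0
```

move_arm:
  motion:
    - [0, 0, 0.5, 0, 0, 0]
    - [0, 0, 1, 0, 0, 0]
    - [0, 0, 1, 0, 0, 0]
    - [0, 0, 1, 0, 0, 0]

```text
time: 4.2
tool_pos: [0.4941, -0.2061, 0.1098]
tool_rot: [-3.141, 0.005, 2.724]
contact_force: [0.9, 0.2, 0.7]
opening: 0.0917
grip_force: 0.0
```

```bash
python3 - <<'E'
from h import *
s=robot.observe();print(s['tool_pos'],s['tool_rot'])
c,W,E,f=shot('wrist'); save('w3',c['image'])
E
```

```text
[ 0.4940929  -0.2061092   0.10978081] [-3.14123353  0.00501225  2.7241222 ]
```

View pics/w3.png

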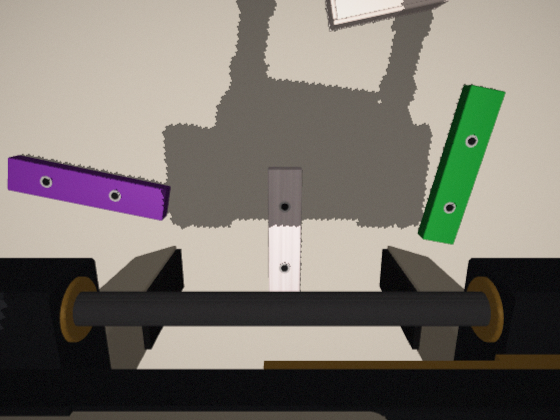

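The strip's near end is at (285,168), centred between the fingers. I'll go down now.

move_arm:
  motion:
    - [0, 0, 0.4, 0, 0, 0]
    - [0, 0, 0.7, 0, 0, 0]
    - [0, 0, 0.9, 0, 0, 0]
    - [0, 0, 0.98, 0, 0, 0]
    - [0, 0, 0.98, 0, 0, 0]
    - [0, 0, 0.98, 0, 0, 0]

```text
time: 5.0
tool_pos: [0.4926, -0.206, 0.0101]
tool_rot: [-3.141, 0.002, 2.723]
contact_force: [-0.0, 0.5, -0.2]
opening: 0.0921
grip_force: 0.0
```

move_arm:
  motion:
    - [0, 0, 0.06, 0, 0, 0]
    - [0, 0, 0.06, 0, 0, 0]

```text
time: 5.25
tool_pos: [0.4915, -0.2054, 0.0026]
tool_rot: [3.141, -0.0, 2.723]
contact_force: [0.2, -0.0, 0.1]
opening: 0.0918
grip_force: 0.0
```

move_arm:
  motion:
    - [0, 0, 0, 0, 0, 0]
    - [0, 0, 0, 0, 0, 0]
    - [0, 0, 0, 0, 0, 0]
    - [0, 0, 0, 0, 0, 0]
    - [0, 0, 0, 0, 0, 0]
    - [0, 0, 0, 0, 0, 0]
    - [0, 0, 0, 0, 0, 0]
    - [0, 0, 0, 0, 0, 0]
  fingers: -1
  newtons: 20

```text
time: 6.25
tool_pos: [0.4916, -0.2055, 0.0027]
tool_rot: [3.141, -0.0, 2.723]
contact_force: [-0.3, 0.1, -0.2]
opening: 0.0238
grip_force: 19.9
```

move_arm:
  motion:
    - [0, 0, -0.2, 0, 0, 0]
    - [0, 0, -0.5, 0, 0, 0]
    - [0, 0, -0.8, 0, 0, 0]
    - [0, 0, -1, 0, 0, 0]

```text
time: 6.75
tool_pos: [0.4919, -0.2057, 0.104]
tool_rot: [-3.142, 0.001, 2.723]
contact_force: [0.4, 0.2, -1.2]
opening: 0.0237
grip_force: 19.9
```

move_arm:
  motion:
    - [0.07, 0.15, 0, 0, 0, 0]
    - [0.18, 0.4, 0, 0, 0, 0]
    - [0.3, 0.65, 0, 0, 0, 0]
    - [0.4, 0.85, 0, 0, 0, 0]

```text
time: 7.25
tool_pos: [0.4884, -0.1093, 0.1013]
tool_rot: [3.141, -0.003, 2.724]
contact_force: [0.8, -0.6, -1.5]
opening: 0.0241
grip_force: 19.9
```

move_arm:
  motion:
    - [0.1, 0.2, 0, 0, 0, 0]
    - [0.2, 0.4, 0, 0, 0, 0]
    - [0.3, 0.65, 0, 0, 0, 0]
    - [0.4, 0.85, 0, 0, 0, 0]

```text
time: 7.75
tool_pos: [0.4863, -0.0157, 0.1013]
tool_rot: [-3.141, -0.003, 2.724]
contact_force: [0.2, 0.9, -1.6]
opening: 0.0238
grip_force: 19.9
```

move_arm:
  motion:
    - [0.1, 0.2, 0, 0, 0, 0]
    - [0.2, 0.4, 0, 0, 0, 0]
    - [0.3, 0.65, 0, 0, 0, 0]
    - [0.4, 0.85, 0, 0, 0, 0]

```text
time: 8.25
tool_pos: [0.4842, 0.078, 0.1013]
tool_rot: [-3.141, -0.003, 2.724]
contact_force: [0.0, 0.8, -0.9]
opening: 0.024
grip_force: 19.9
```

move_arm:
  motion:
    - [0.1, 0.2, 0, 0, 0, -0.015]
    - [0.2, 0.4, 0, 0, 0, -0.03]
    - [0.3, 0.65, 0, 0, 0, -0.05]
    - [0.4, 0.85, 0, 0, 0, -0.072]
    - [0.4, 0.85, 0, 0, 0, -0.072]
    - [0.4, 0.85, 0, 0, 0, -0.072]

```text
time: 9.0
tool_pos: [0.4827, 0.17, 0.1019]
tool_rot: [-3.141, -0.002, 2.949]
contact_force: [0.7, -0.8, -1.5]
opening: 0.0236
grip_force: 19.9
```

```bash
python3 - <<'E'
from h import *
s=robot.observe();print(s['tool_pos'],s['tool_rot'],s['opening'],s['grip_force'])
c,W,E,f=shot('wrist'); save('w4',c['image'])
d=np.load('wrist.npz')
print('table z',np.nanmedian(W[200:250,:,2][(W[200:250,:,2]>.03)&(W[200:250,:,2]<.06)]))
E
```

```text
[0.48272214 0.1700081  0.1019179 ] [-3.14082720e+00 -1.56063618e-03  2.94895352e+00] 0.02358332711953681 19.862582087516785
table z 0.03384917105020449
```

View pics/w4.png

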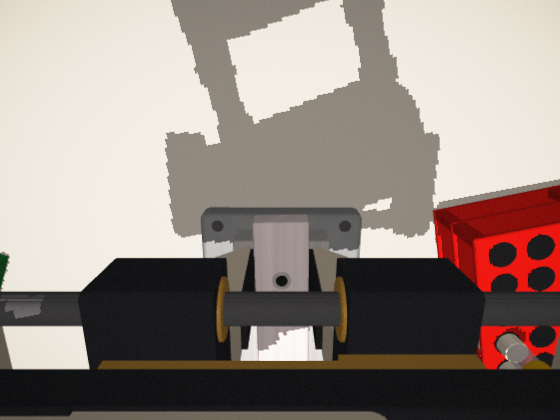

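The strip is held straight, centred on the stand (strip u≈281, base centre u≈281). I'll lower it to the table.

move_arm:
  motion:
    - [0, 0, 0.25, 0, 0, 0]
    - [0, 0, 0.4, 0, 0, 0]
    - [0, 0, 0.48, 0, 0, 0]
    - [0, 0, 0.53, 0, 0, 0]
    - [0, 0, 0.53, 0, 0, 0]
    - [0, 0, 0.53, 0, 0, 0]

```text
time: 9.8
tool_pos: [0.484, 0.1702, 0.0502]
tool_rot: [3.141, 0.001, 2.949]
contact_force: [-0.4, -0.6, -1.1]
opening: 0.0238
grip_force: 19.9
```

move_arm:
  motion:
    - [0, 0, 0.01, 0, 0, 0]
    - [0, 0, 0.015, 0, 0, 0]
    - [0, 0, 0.015, 0, 0, 0]
    - [0, 0, 0.015, 0, 0, 0]

```text
time: 10.3
tool_pos: [0.4837, 0.1701, 0.0483]
tool_rot: [3.141, 0.0, 2.949]
contact_force: [0.4, 1.1, -0.4]
opening: 0.0237
grip_force: 19.9
```

move_arm:
  motion:
    - [-0.05, 0, 0.004, 0, 0, 0]
    - [-0.12, 0, 0.004, 0, 0, 0]
    - [-0.2, 0, 0.004, 0, 0, 0]
    - [-0.28, 0, 0.004, 0, 0, 0]
    - [-0.36, 0, 0.004, 0, 0, 0]
    - [-0.43, 0, 0.004, 0, 0, 0]
    - [-0.48, 0, 0.004, 0, 0, 0]
    - [-0.48, 0, 0.004, 0, 0, 0]
    - [-0.48, 0, 0.004, 0, 0, 0]
  newtons: 12

```text
time: 11.42
tool_pos: [0.5306, 0.161, 0.0478]
tool_rot: [3.142, -0.0, 2.949]
contact_force: [0.0, 0.7, -2.0]
opening: 0.0239
grip_force: 11.9
```

move_arm:
  motion:
    - [-0.015, 0, 0, 0, 0, 0]
    - [-0.03, 0, 0, 0, 0, 0]
    - [-0.045, 0, 0, 0, 0, 0]
    - [-0.06, 0, 0, 0, 0, 0]
    - [-0.07, 0, 0, 0, 0, 0]
    - [-0.08, 0, 0, 0, 0, 0]
    - [-0.08, 0, 0, 0, 0, 0]
  newtons: 12

```text
time: 12.3
tool_pos: [0.5387, 0.1594, 0.0478]
tool_rot: [3.141, 0.0, 2.949]
contact_force: [0.1, -0.1, -1.6]
opening: 0.0234
grip_force: 11.9
```

move_arm:
  motion:
    - [-0.005, 0, 0, 0, 0, 0]
    - [-0.01, 0, 0, 0, 0, 0]
    - [-0.015, 0, 0, 0, 0, 0]
    - [-0.02, 0, 0, 0, 0, 0]
    - [-0.025, 0, 0, 0, 0, 0]

```text
time: 12.92
tool_pos: [0.5411, 0.1589, 0.0478]
tool_rot: [3.141, 0.0, 2.949]
contact_force: [-0.1, 0.9, -1.1]
opening: 0.0237
grip_force: 11.9
```

move_arm:
  motion:
    - [-0.005, 0, 0, 0, 0, 0]
    - [-0.01, 0, 0, 0, 0, 0]
    - [-0.015, 0, 0, 0, 0, 0]
    - [-0.02, 0, 0, 0, 0, 0]

```text
time: 13.42
tool_pos: [0.5416, 0.1588, 0.0477]
tool_rot: [-3.141, -0.003, 2.949]
contact_force: [-6.9, 1.0, 3.2]
opening: 0.0238
grip_force: 11.9
```

There is contact with the fence at 7 N, at the predicted place. I'll release, back off and look.

move_arm:
  motion:
    - [0, 0, 0, 0, 0, 0]
    - [0, 0, 0, 0, 0, 0]
    - [0, 0, 0, 0, 0, 0]
    - [0, 0, 0, 0, 0, 0]
  fingers: -0.1

```text
time: 13.92
tool_pos: [0.5432, 0.1585, 0.0479]
tool_rot: [3.141, 0.0, 2.949]
contact_force: [-0.1, -0.9, -0.5]
opening: 0.0413
grip_force: 0.0
```

move_arm:
  motion:
    - [0, 0, -0.2, 0, 0, 0]
    - [0.3, 0, -0.5, 0, 0, 0]
    - [0.6, 0, -1, 0, 0, 0]
    - [0.8, 0, -1, 0, 0, 0]
    - [0.8, 0, -1, 0, 0, 0]

```text
time: 14.55
tool_pos: [0.4638, 0.1741, 0.1484]
tool_rot: [3.141, 0.001, 2.95]
contact_force: [1.1, 0.4, -0.1]
opening: 0.0411
grip_force: 0.0
```

move_arm:
  motion:
    - [0, 0, -0.5, 0, 0, 0]
    - [0, 0, -1, 0, 0, 0]
    - [0, 0, -1, 0, 0, 0]
    - [0, 0, -1, 0, 0, 0]

```text
time: 15.05
tool_pos: [0.4647, 0.1735, 0.2468]
tool_rot: [-3.141, -0.001, 2.949]
contact_force: [-0.8, -0.4, -0.1]
opening: 0.0411
grip_force: 0.0
```

```bash
python3 - <<'E'
from h import *
s=robot.observe();print(s['tool_pos'],s['tool_rot'],s['opening'],s['time'],s['qpos'])
c,W,E,f=shot('wrist'); a=c['image'][180:420,200:380]; save('w5',cv2.resize(a,(600,800)[:2] if 0 else (450,600),interpolation=cv2.INTER_CUBIC))
d=np.load('wrist.npz')
m=(W[...,2]>.0515)&(W[...,2]<.063);m[:,:230]=0;m[:,340:]=0
vs,us=np.nonzero(m);print(len(vs),us.min(),us.max(),vs.min(),vs.max())
Q=np.array([bp(d,u,v,.057)[:2]*1000 for u,v in zip(us,vs)],np.float32);print(cv2.minAreaRect(Q))
Q=W[250:415,230:340].reshape(-1,3);Q=Q[(Q[:,2]>.166)&(Q[:,2]<.18)];print(len(Q),Q.mean(0),Q.min(0),Q.max(0))
E
```

```text
[0.46466436 0.17350442 0.24675445] [-3.14100300e+00 -1.28263223e-03  2.94893594e+00] 0.0410723968806681 15.05 [ 2.02749635e-01  2.73698582e-01  1.56527742e+00 -5.19462711e-05
  1.30402744e+00 -1.17537663e+00]
1390 259 302 232 330
((567.4639892578125, 149.026123046875), (46.24969482421875, 110.4236831665039), 82.01207733154297)<stdin>:8: RuntimeWarning: Mean of empty slice.
  ret = um.true_divide(
Traceback (most recent call last):
ValueError: zero-size array to reduction operation minimum which has no identity
```

View pics/w5.png

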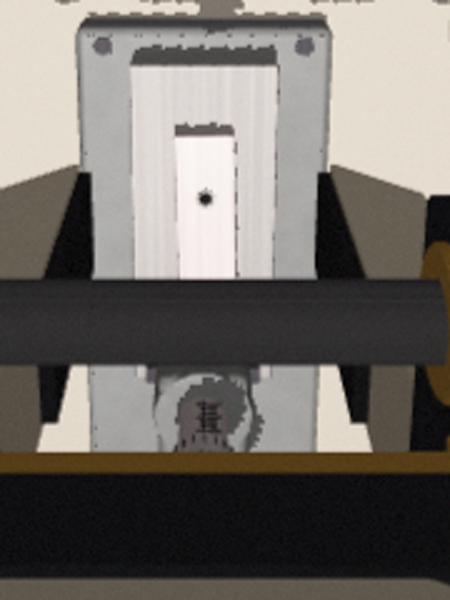

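The strip lies straight and centred (near end at about px (281,233), table front edge at about v=206). Next I'll move above the thimble and measure it, together with the strip's near end.

move_arm:
  motion:
    - [-0.4, 0, -0.1, 0, 0, 0]
    - [-0.73, 0, -0.2, 0, 0, 0]
    - [-0.73, 0, -0.2, 0, 0, 0]

```text
time: 15.48
tool_pos: [0.5376, 0.1591, 0.266]
tool_rot: [-3.141, -0.002, 2.948]
contact_force: [-0.5, -0.7, -1.3]
opening: 0.0412
grip_force: 0.0
```

move_arm:
  motion:
    - [-0.4, 0, 0, 0, 0, 0]
    - [-0.73, 0, 0, 0, 0, 0]
    - [-0.73, 0, 0, 0, 0, 0]
    - [-0.73, 0, 0, 0, 0, 0]

```text
time: 15.98
tool_pos: [0.6065, 0.1462, 0.2666]
tool_rot: [-3.141, -0.003, 2.95]
contact_force: [-0.3, -0.4, 0.4]
opening: 0.0413
grip_force: 0.0
```

```bash
python3 - <<'E'
from h import *
d=np.load('wrist.npz'); ax=np.array([.6065,.145]);ux=np.array([.981,-.193])
for n,u,v,z in(('strip end',281.5,234,.057),('table end',281.5,206,.045)): print(n,(bp(d,u,v,z)[:2]-ax)@ux,(bp(d,u,v,z)[:2]-ax)@[.193,.981])
s=robot.observe();print(s['tool_pos'],s['tool_rot'],s['joint_efforts'].round(3),s['torque'])
c,W,E,f=shot('wrist'); save('w6',np.hstack([cv2.resize(c['image'],(400,300)),cv2.resize(c['image'][180:255,231:331],(400,300),interpolation=cv2.INTER_CUBIC)]))
m=(W[...,2]>.160)&(W[...,2]<.185); m[285:]=0
vs,us=np.nonzero(m);d=np.load('wrist.npz');z=np.median(W[m][:,2]);print(len(us),z,us.min(),us.max(),vs.min(),vs.max())
Q=np.array([bp(d,u,v,z)[:2]*1000 for u,v in zip(us,vs)],np.float32);print(cv2.minEnclosingCircle(Q),Q.mean(0))
E
```

```text
strip end -0.09227949178372037 0.00036905420741971395
table end -0.1178066490364536 0.0003341034459621618
[0.60651141 0.14622726 0.26663599] [-3.14104214e+00 -2.86108444e-03  2.94965097e+00] [-4.6800e-01 -5.2291e+01 -2.6272e+01 -3.9000e-02  5.3000e-02 -2.0000e-03] [ 0.01055974 -0.00376078  0.02173696]
934 0.1694923483796842 264 297 193 227
((606.6720581054688, 144.8541259765625), 13.104710578918457) [606.8379  144.95161]
```

View pics/w6.png

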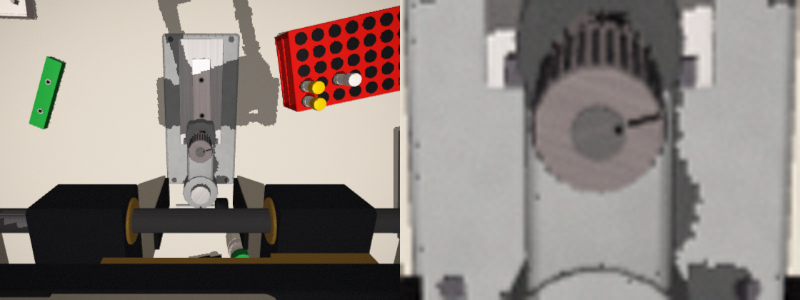

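The picture shows the thimble top at wrist px ~(281,210), with line and dot together on the right. The strip centre measures about -39.5 mm, so it is home. I'll turn the gripper to its far limit before grasping.

move_arm:
  motion:
    - [0, -0.012, 0, 0, 0, -0.05]
    - [0, -0.012, 0, 0, 0, -0.1]
    - [0, -0.012, 0, 0, 0, -0.155]
    - [0, -0.012, 0, 0, 0, -0.21]
    - [0, -0.012, 0, 0, 0, -0.265]
    - [0, -0.012, 0, 0, 0, -0.32]
    - [0, -0.012, 0, 0, 0, -0.375]
    - [0, -0.012, 0, 0, 0, -0.43]
    - [0, -0.012, 0, 0, 0, -0.485]
    - [0, -0.012, 0, 0, 0, -0.54]
    - [0, -0.012, 0, 0, 0, -0.557]
    - [0, -0.012, 0, 0, 0, -0.557]
  fingers: 0.3

```text
time: 17.52
tool_pos: [0.6066, 0.1452, 0.2682]
tool_rot: [3.142, 0.0, -1.584]
contact_force: [0.0, -1.2, -0.1]
opening: 0.0594
grip_force: 0.0
```

move_arm:
  motion:
    - [0, 0, 0.2, 0, 0, 0]
    - [0, 0, 0.4, 0, 0, 0]
    - [0, 0, 0.55, 0, 0, 0]
    - [0, 0, 0.65, 0, 0, 0]
    - [0, 0, 0.65, 0, 0, 0]
    - [0, 0, 0.65, 0, 0, 0]

```text
time: 18.27
tool_pos: [0.6079, 0.1448, 0.2036]
tool_rot: [-3.14, 0.0, -1.584]
contact_force: [1.1, -0.7, -0.1]
opening: 0.0595
grip_force: 0.0
```

move_arm:
  motion:
    - [0, 0, 0.2, 0, 0, 0]
    - [0, 0, 0.4, 0, 0, 0]
    - [0, 0, 0.55, 0, 0, 0]
    - [0, 0, 0.63, 0, 0, 0]
    - [0, 0, 0.63, 0, 0, 0]
    - [0, 0, 0.63, 0, 0, 0]

```text
time: 19.02
tool_pos: [0.608, 0.1448, 0.1406]
tool_rot: [-3.14, 0.0, -1.584]
contact_force: [-0.3, -0.6, 0.9]
opening: 0.0599
grip_force: 0.0
```

move_arm:
  motion:
    - [0, 0, 0, 0, 0, 0]
    - [0, 0, 0, 0, 0, 0]
    - [0, 0, 0, 0, 0, 0]
    - [0, 0, 0, 0, 0, 0]
    - [0, 0, 0, 0, 0, 0]
  fingers: -1
  newtons: 20

```text
time: 19.65
tool_pos: [0.6087, 0.1447, 0.14]
tool_rot: [-3.139, 0.0, -1.584]
contact_force: [5.5, 0.1, -1.0]
opening: 0.0238
grip_force: 20.0
```

```bash
cat > s.py <<'E'
from cell import robot
s=robot.observe();print(s['time'],s['tool_pos'].round(4),s['tool_rot'].round(3),'j6',s['qpos'][5].round(3),'eff',s['joint_efforts'][3:].round(4),'tq',s['torque'].round(3),s['opening'],s['grip_force'])
E
python3 s.py
```

```text
19.65 [0.6087 0.1447 0.14  ] [-3.139  0.    -1.584] j6 -3.017 eff [0.0146 1.4581 0.0018] tq [ 0.081 -0.716  0.026] 0.02379314228262075 19.980570673942566
```

move_arm:
  motion:
    - [0, -0.01, 0, 0, 0, 0]
    - [0, -0.02, 0, 0, 0, 0]
    - [0, -0.02, 0, 0, 0, 0]

```text
time: 20.02
tool_pos: [0.6089, 0.1448, 0.14]
tool_rot: [3.14, -0.0, -1.584]
contact_force: [-2.6, -0.2, 4.5]
opening: 0.0237
grip_force: 20.0
```

```bash
python3 s.py
```

```text
20.025 [0.6089 0.1448 0.14  ] [ 3.14  -0.    -1.584] j6 -3.018 eff [-0.1072 -0.9039 -0.0031] tq [ 0.038  0.661 -0.028] 0.023671140164853544 19.988232851028442
```

move_arm:
  motion:
    - [0, 0.006, 0, 0, 0, 0.03]
    - [0, 0.006, 0, 0, 0, 0.08]
    - [0, 0.006, 0, 0, 0, 0.13]
    - [0, 0.006, 0, 0, 0, 0.18]
    - [0, 0.006, 0, 0, 0, 0.23]
    - [0, 0.006, 0, 0, 0, 0.28]
    - [0, 0.006, 0, 0, 0, 0.33]
    - [0, 0.006, 0, 0, 0, 0.38]

```text
time: 21.02
tool_pos: [0.6089, 0.1449, 0.14]
tool_rot: [3.141, 0.0, -2.783]
contact_force: [-1.3, -0.1, 1.8]
opening: 0.0235
grip_force: 20.0
```

```bash
python3 s.py
```

```text
21.025 [0.6089 0.1449 0.14  ] [ 3.141  0.    -2.783] j6 -1.819 eff [-0.2054 -0.1005 -1.6418] tq [ 0.221  0.155 -0.009] 0.023537245491247465 19.98257339000702
```

move_arm:
  motion:
    - [0, 0, 0, 0, 0, 0.05]
    - [0, 0, 0, 0, 0, 0.1]
    - [0, 0, 0, 0, 0, 0.15]

```text
time: 21.4
tool_pos: [0.6089, 0.1449, 0.14]
tool_rot: [3.141, 0.0, 3.029]
contact_force: [-0.1, 0.2, 2.9]
opening: 0.0237
grip_force: 20.0
```

```bash
python3 s.py
```

```text
21.4 [0.6089 0.1449 0.14  ] [3.141 0.    3.029] j6 -1.347 eff [-0.1831 -0.0072 -1.642 ] tq [ 0.119  0.056 -0.006] 0.02368774084657941 19.980971217155457
```

move_arm:
  motion:
    - [0, 0, 0, 0, 0, 0.05]
    - [0, 0, 0, 0, 0, 0.1]
    - [0, 0, 0, 0, 0, 0.15]

```text
time: 21.78
tool_pos: [0.609, 0.145, 0.14]
tool_rot: [3.141, 0.0, 2.558]
contact_force: [-0.6, 0.5, 2.5]
opening: 0.0236
grip_force: 20.0
```

```bash
python3 s.py
```

```text
21.775 [0.609 0.145 0.14 ] [3.141 0.    2.558] j6 -0.876 eff [-0.1216  0.0634 -1.6426] tq [ 0.112 -0.006  0.012] 0.023553757347924455 19.982154965400696
```

move_arm:
  motion:
    - [0, 0, 0, 0, 0, 0.05]
    - [0, 0, 0, 0, 0, 0.1]
    - [0, 0, 0, 0, 0, 0.15]
    - [0, 0, 0, 0, 0, 0.2]

```text
time: 22.28
tool_pos: [0.609, 0.1449, 0.14]
tool_rot: [3.141, -0.0, 1.93]
contact_force: [-0.2, -0.3, 2.4]
opening: 0.0235
grip_force: 20.0
```

```bash
python3 s.py
```

```text
22.275 [0.609  0.1449 0.14  ] [ 3.141 -0.     1.93 ] j6 -0.248 eff [-0.005   0.0989 -1.642 ] tq [-0.068 -0.051  0.051] 0.023526773742115724 19.98053401708603
```

move_arm:
  motion:
    - [0, 0, 0, 0, 0, 0]
    - [0, 0, 0, 0, 0, 0]
    - [0, 0, 0, 0, 0, 0]
  fingers: 0.1

```text
time: 22.65
tool_pos: [0.6088, 0.1447, 0.1396]
tool_rot: [-3.141, -0.0, 1.936]
contact_force: [0.3, 0.4, -0.4]
opening: 0.0482
grip_force: 0.0
```

move_arm:
  motion:
    - [0, 0, -0.4, 0, 0, 0]
    - [0, 0, -0.8, 0, 0, 0]
    - [0, 0, -0.9, 0, 0, 0]
    - [0, 0, -0.9, 0, 0, 0]
    - [0, 0, -0.9, 0, 0, 0]

```text
time: 23.28
tool_pos: [0.6082, 0.1446, 0.228]
tool_rot: [-3.139, -0.001, 1.935]
contact_force: [-0.7, 0.6, 0.2]
opening: 0.0507
grip_force: 0.0
```

```bash
cat >> h.py <<'E'
def look(n):
    c,W,E,f=shot('wrist'); d=np.load('wrist.npz'); img=c['image']
    m=(W[...,2]>.164)&(W[...,2]<.18); m[285:]=0
    vs,us=np.nonzero(m); q=np.array([bp(d,u,v,.171)[:2] for u,v in zip(us,vs)])
    ctr,rad=cv2.minEnclosingCircle((q*1000).astype(np.float32)); print('circle',ctr,rad,us.mean(),vs.mean())
    S=10 # rectified world top view, px per mm, up=+x world, right=-y
    o=np.array(ctr)/1000; H=300; g=np.linspace(-.015,.015,H)
    X,Y=np.meshgrid(o[0]-g,o[1]-g,indexing='ij'); P=np.stack([X,Y,np.full_like(X,.172)],-1)
    C=(P-d['E'][:3,3])@d['E'][:3,:3]
    u=(C[...,0]/-C[...,2]*d['f']+d['cx']).astype(np.float32); v=(-C[...,1]/-C[...,2]*d['f']+d['cy']).astype(np.float32)
    r=cv2.remap(img,u,v,cv2.INTER_CUBIC); g8=cv2.cvtColor(r,cv2.COLOR_RGB2GRAY).astype(float)
    pol=cv2.warpPolar(g8.astype(np.float32),(150,360),(150,150),150,0) # rows: angle deg clockwise on picture
    for a,b in((75,115),(20,60)):
        k=pol[:,a:b].mean(1); k=k-cv2.blur(np.tile(k,3).reshape(-1,1),(1,91)).ravel()[360:720]; i=np.argsort(k)[:6]; print((a,b),i,k[i].round(1))
    save(n,cv2.resize(r,(500,500)))
E
python3 - <<'E'
from h import *
s=robot.observe();print(s['tool_pos'],s['tool_rot'],s['time']); look('w7')
E
```

```text
[0.60821285 0.14461876 0.22800262] [-3.13864374e+00 -8.31062633e-04  1.93483533e+00] 23.275
circle (607.9002685546875, 146.0124969482422) 12.615950584411621 282.8467943380516 224.59367194004994
(75, 115) [336 335 337 334 338 333] [-84.8 -80.5 -78.5 -65.4 -63.7 -47.3]
(20, 60) [338 339 337 336 340 341] [-23.7 -23.3 -22.9 -22.  -21.7 -21.6]
```

View pics/w7.png

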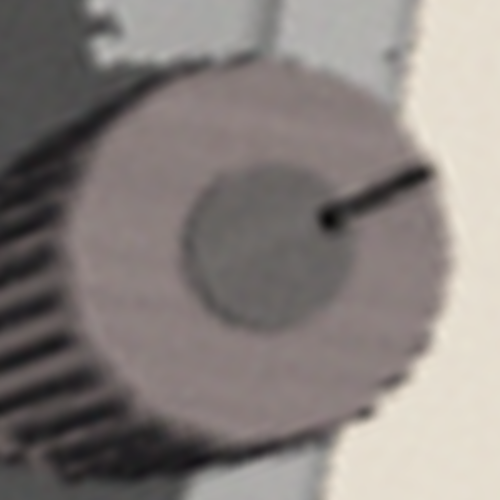

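Line (~336°) and dot (~338°) still stand together, so there is no slip yet. I'll regrasp and turn another 1.25 rad, which can't overshoot the limit.

move_arm:
  motion:
    - [0, 0, 0.4, 0, 0, 0]
    - [0, 0, 0.7, 0, 0, 0]
    - [0, 0, 0.9, 0, 0, 0]
    - [0, 0, 0.9, 0, 0, 0]
    - [0, 0, 0.9, 0, 0, 0]

```text
time: 23.95
tool_pos: [0.6092, 0.1448, 0.1402]
tool_rot: [3.141, 0.0, 1.935]
contact_force: [0.8, 0.6, 0.9]
opening: 0.0505
grip_force: 0.0
```

move_arm:
  motion:
    - [0, 0, 0, 0, 0, 0]
    - [0, 0, 0, 0, 0, 0]
    - [0, 0, 0, 0, 0, 0]
    - [0, 0, 0, 0, 0, 0]
  fingers: -1

```text
time: 24.45
tool_pos: [0.609, 0.1447, 0.1403]
tool_rot: [3.141, 0.0, 1.935]
contact_force: [-1.7, -0.8, 2.1]
opening: 0.0239
grip_force: 20.0
```

move_arm:
  motion:
    - [0, 0, 0, 0, 0, 0.03]
    - [0, 0, 0, 0, 0, 0.08]
    - [0, 0, 0, 0, 0, 0.13]
    - [0, 0, 0, 0, 0, 0.18]
    - [0, 0, 0, 0, 0, 0.23]
    - [0, 0, 0, 0, 0, 0.28]
    - [0, 0, 0, 0, 0, 0.33]
    - [0, 0, 0, 0, 0, 0.38]
    - [0, 0, 0, 0, 0, 0.4]
    - [0, 0, 0, 0, 0, 0.4]

```text
time: 25.7
tool_pos: [0.6089, 0.1447, 0.1402]
tool_rot: [3.142, -0.0, 0.679]
contact_force: [-1.2, -0.1, 2.6]
opening: 0.0234
grip_force: 20.0
```

```bash
python3 s.py
```

```text
25.7 [0.6089 0.1447 0.1402] [ 3.142 -0.     0.679] j6 1.003 eff [ 0.1311 -0.5559  0.3872] tq [-0.151  0.395  0.031] 0.023411643887489467 20.00106453895569
```

move_arm:
  motion:
    - [0, 0, 0, 0, 0, 0]
    - [0, 0, 0, 0, 0, 0]
    - [0, 0, 0, 0, 0, 0]
  fingers: 0.1

```text
time: 26.08
tool_pos: [0.609, 0.1447, 0.1396]
tool_rot: [-3.141, 0.0, 0.678]
contact_force: [-0.6, -0.2, -0.5]
opening: 0.0479
grip_force: 0.0
```

move_arm:
  motion:
    - [0, 0, -0.4, 0, 0, 0]
    - [0, 0, -0.8, 0, 0, 0]
    - [0, 0, -0.9, 0, 0, 0]
    - [0, 0, -0.9, 0, 0, 0]
    - [0, 0, -0.9, 0, 0, 0]

```text
time: 26.7
tool_pos: [0.6082, 0.1446, 0.228]
tool_rot: [-3.14, 0.003, 0.678]
contact_force: [-0.1, 0.1, 0.2]
opening: 0.0506
grip_force: 0.0
```

```bash
python3 - <<'E'
from h import *
s=robot.observe();print(s['tool_pos'],s['tool_rot'],s['time']); look('w8')
E
```

```text
[0.60822906 0.14463255 0.22799792] [-3.13993297e+00  2.52718367e-03  6.77998373e-01] 26.7
circle (609.7366333007812, 145.27456665039062) 12.784936904907227 282.3024026512013 223.2145816072908
(75, 115) [37 38 36 39 35 40] [-84.  -80.4 -77.6 -67.7 -63.  -50.6]
(20, 60) [32 33 31 34 30 35] [-27.8 -27.5 -27.1 -26.7 -25.7 -25.3]
```

No slip to speak of (line 37°, dot 32.5°). I'll turn another 1.2 rad.

move_arm:
  motion:
    - [0, 0, 0.4, 0, 0, 0]
    - [0, 0, 0.7, 0, 0, 0]
    - [0, 0, 0.9, 0, 0, 0]
    - [0, 0, 0.9, 0, 0, 0]
    - [0, 0, 0.9, 0, 0, 0]

```text
time: 27.38
tool_pos: [0.6092, 0.1448, 0.1402]
tool_rot: [3.141, -0.0, 0.678]
contact_force: [-0.4, 0.6, 0.3]
opening: 0.0509
grip_force: 0.0
```

move_arm:
  motion:
    - [0, 0, 0, 0, 0, 0]
    - [0, 0, 0, 0, 0, 0]
    - [0, 0, 0, 0, 0, 0]
    - [0, 0, 0, 0, 0, 0]
  fingers: -1

```text
time: 27.88
tool_pos: [0.609, 0.1449, 0.1402]
tool_rot: [3.141, -0.001, 0.678]
contact_force: [0.0, 0.3, 1.8]
opening: 0.0234
grip_force: 20.0
```

move_arm:
  motion:
    - [0, 0, 0, 0, 0, 0.03]
    - [0, 0, 0, 0, 0, 0.08]
    - [0, 0, 0, 0, 0, 0.13]
    - [0, 0, 0, 0, 0, 0.18]
    - [0, 0, 0, 0, 0, 0.23]
    - [0, 0, 0, 0, 0, 0.28]
    - [0, 0, 0, 0, 0, 0.33]
    - [0, 0, 0, 0, 0, 0.38]
    - [0, 0, 0, 0, 0, 0.38]

```text
time: 29.0
tool_pos: [0.609, 0.1447, 0.1402]
tool_rot: [-3.141, -0.0, -0.514]
contact_force: [-0.7, -0.2, 2.8]
opening: 0.0236
grip_force: 20.0
```

```bash
python3 s.py
```

```text
29.0 [0.609  0.1447 0.1402] [-3.141 -0.    -0.514] j6 2.196 eff [ 0.048  -0.3959  0.9102] tq [-0.122  0.329  0.039] 0.023578358052551183 20.00135064125061
```

move_arm:
  motion:
    - [0, 0, 0, 0, 0, 0]
    - [0, 0, 0, 0, 0, 0]
    - [0, 0, 0, 0, 0, 0]
  fingers: 0.1

```text
time: 29.38
tool_pos: [0.6089, 0.1447, 0.1396]
tool_rot: [3.142, 0.0, -0.515]
contact_force: [-0.6, 0.1, -0.8]
opening: 0.0482
grip_force: 0.0
```

move_arm:
  motion:
    - [0, 0, -0.4, 0, 0, 0]
    - [0, 0, -0.8, 0, 0, 0]
    - [0, 0, -0.9, 0, 0, 0]
    - [0, 0, -0.9, 0, 0, 0]
    - [0, 0, -0.9, 0, 0, 0]

```text
time: 30.0
tool_pos: [0.6082, 0.1446, 0.228]
tool_rot: [3.14, 0.003, -0.516]
contact_force: [-0.5, 0.8, -1.2]
opening: 0.0508
grip_force: 0.0
```

```bash
python3 - <<'E'
from h import *
s=robot.observe();print(s['tool_pos'],s['tool_rot'],s['time']); look('w9')
E
```

```text
[0.60821438 0.14464433 0.22800764] [ 3.13984034e+00  2.50017660e-03 -5.15654761e-01] 30.0
circle (609.6129150390625, 143.8761749267578) 12.755522727966309 280.5265780730897 223.34468438538207
(75, 115) [92 91 93 90 94 89] [-79.9 -79.9 -70.8 -70.3 -55.5 -52.7]
(20, 60) [39 40 38 41 37 42] [-22.5 -22.3 -22.  -21.5 -21.2 -20.7]
```

The line has moved on while the dot stayed behind, so slip is about 0.9 rad. I'll refine that from the true disc centre.

```bash
python3 - <<'E'
import cv2,numpy as np
r=cv2.imread('pics/w9.png'); g=cv2.cvtColor(r,cv2.COLOR_BGR2GRAY); mm=30/500
sat=r.astype(int); w=(sat[...,2]-sat[...,1])  # brownish rim is redder
yy,xx=np.mgrid[:500,:500]; R=np.hypot(xx-250,yy-250)*mm
rim=((w>9)&(g>90)).astype(np.uint8); n,l,st,c=cv2.connectedComponentsWithStats(rim);k=1+st[1:,4].argmax()
P=np.argwhere(l==k)[:,::-1].astype(np.float32); (cx,cy),rad=cv2.minEnclosingCircle(P); print('rim',cx,cy,rad*mm,len(P))
dk=((g<70)&(R<10.5)).astype(np.uint8); n,l,st,c=cv2.connectedComponentsWithStats(dk)
for k in range(1,n):
    if st[k,4]>60:
        d=(c[k]-[cx,cy])*mm; print(st[k],c[k].round(),'r',np.hypot(*d).round(2),'ang',np.degrees(np.arctan2(d[1],d[0])).round(1))
E
```

```text
rim 297.8955993652344 297.5749206542969 15.253398742675781 95749
[285 280  31  31 721] [300. 294.] r 0.22 ang -64.0
[ 236  352   20   73 1207] [246. 390.] r 6.35 ang 119.3
```

The centre check agrees: dot radius is 4.2 mm and slip is about 51° = 0.89 rad (line–dot distance about 7 mm, inside the window). The gripper is clear above, so I'm handing in.

```bash
python3 -c "
from cell import robot
print(robot.hand_in())"
```

```text
the job is handed in; nothing more can be done
None
```

The long strip is clamped in the micrometer, measured straight, centred and against the fence; the ratchet has slipped by about 0.9 rad (roughly a seventh of a turn). The hand is clear, and I handed the job in with about 30 s on the clock, but no verdict came back.

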